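# Rest the block plane on its side against the bench stop

### The arm

A 6-joint arm with a two-finger parallel gripper is mounted at the origin on a cart in front of the work surface, level with it; the furniture and walls round the work are solid. World frame = base frame: x ahead of the robot, y to its left, z up, the work surface at z = 0. Lengths are in m, angles in rad, forces in N, time in s.
With the tool pointing down it reaches from about 0.35 to 0.975 m from the base axis. Payload 4.9 kg.
Tool frame: the origin (TCP) lies at the very end of the fingers, on their centre line; the grasp point (between the pads) lies 19 mm behind it; z points along the fingers, y is the line along which they close (so a half turn about z gives the same grasp; the last joint's range is limited). The gripper opens to 85 mm and grips with 20 to 120 N. Pads are 22 mm wide; open, the fingers measure 114 mm over their backs; the gripper's body (76 mm by 85 mm) begins 54 mm behind the grasp point. The pads swing forward as they close: fully open they stand 13 mm farther back than shut.
Start: joints at [0.984, 0.053, 1.613, -0, 1.476, -0.119], TCP at [0.282, 0.558, 0.202] pointing down, gripper open.
Joint ranges: [-3.01, 3.01], [-1.01, 2.22], [0.06, 2.58], [-1.02, 4.17], [0.09, 2.62], [-3.14, 3.14]. Speed limits (rad/s): [2.57, 2.57, 3.14, 3.14, 3.14, 3.14].

### API

Orientations are given as a unit quaternion [w, x, y, z].
In Python, from plant import state, optics, ticket, nets gives the robot as it stands. The module is installed in compiled form; this text tells all that it offers.
- The arm moves only by the shell command python3 -m inch 'ROWS' [OPENING]. ROWS is JSON, a list of rows, each an object of numbers: "dx", "dy", "dz": the shift along the tool's x, y, z as a fraction of full scale; "rx", "ry", "rz": the turn, a rotation vector about the tool's x, y, z as a fraction of full scale. In form: [{"dx": .., "dy": .., "dz": .., "rx": .., "ry": .., "rz": ..}, ...]. A call has 1 to 5 rows; each row is the pose to reach, as a shift and turn from the pose commanded when the call began, along the tool's axes at that moment; what a row does not reach only later rows make up. Full scale, the value 1, is 0.8 m for a shift and 1.5 rad for a turn. A row lasts 1/10 s, in which the tool goes at most 50 mm and 8.59 degrees, less where a joint would pass 70% of its speed; a pose out of reach is approached as far as the arm can. A call with a number of a shift or a turn outside -1 to 1 is refused whole. A call with a gripper value outside its range is refused whole. OPENING is the opening, from -1 (shut) to 1 (fully open), set as the call begins (- or left out, the last holds). The fingers move at their own pace and stop on an object; the grip force is fixed at half the most. Time passes only in rows, so rows that repeat a pose let the fingers close. It gives the time, the measured TCP pose, the force, the opening and the grip force at its end, in the units of the state.
- state(): the state, without advancing time (a new reading comes with each control period).
- optics.grab_frame(name): name is "side" or "top" or "wrist"; returns the picture (420x560x3 uint8, red, green, blue); there is no depth.
- optics.camera_info(name): a dict with "fx", "fy", "cx", "cy" (pixels), "R" (3x3) and "t" (3): a world point X has camera coordinates R X + t. Camera axes: x right, y down, z forward; pixel columns grow to the right and rows downward; lengths in m; the calibration is good to about 2 mm. A picture is of the moment at which its call begins: read the wrist's pose just before it. camera_info takes no time and is no camera call; for the wrist camera it gives the pose at the moment of the call.
- ticket.job_done(): hands the job in; it is judged then, once.
Trained networks look in the newest picture that a camera, given by its name, has taken for a name from the list of things; names that differ only in an ending like _2 or _b are one class to them, and where a whole thing is asked for, a point or a joint stands for the part that bears it (a point fixed in the world has none). Each returns a list of dicts, best first, with "confidence" (0 to 1); they miss things now and then, are a little off and sometimes report something else, mostly with a low value. They report only what shows in the picture. A call takes as long as a camera call.
- nets.boxes_of(camera, name): "bbox" ([centre column, centre row, width, height] in pixels, round what is visible of it).
- nets.outline_of(camera, name): "pixels" (420x560 bool, what is visible of it) and "bbox" ([centre column, centre row, width, height] in pixels, round what is visible of it).
The state is a dict: "time": time; "joint_pos": joint angles; "joint_vel": joint speeds; "joint_efforts": joint torques, N m; "tool_pos": TCP position; "tool_rot": TCP orientation; "contact_force": force on the tool from outside, world axes, zero at the start; "ft_torque": the same for the moment, N m; "gripper_width": opening from 0.0 (shut) to 1.0 (fully open); "grasp_force": force on a finger pad.
Only numpy, scipy, OpenCV 4.12 (cv2) and the standard library are available. Lean on these libraries where they do the work, as an engineer would, in place of code of your own. Each camera call takes 0.05 s, during which the arm holds its last target. There are 200 camera calls.

### The job

Put the block plane to rest so that its blade is off the bench: with the fingertips, push near its top to tip it over onto its side, top towards the wooden batten that is screwed to the bench. Then push it across the bench, still lying on its side, until its top rests against the batten and its length lies along the batten. Only push: never lift or carry the plane off the bench, do not roll it upside down, and leave the tape measure, jar, cutters, bottle and sanding stick where they are.

Things in the scene. Friction and masses are not known exactly. Their poses are not given: they have to be found in the camera images.
- plane: Small metal block plane, 42 wide (own x), 160 long (own y), 57 high (own z), 0.55 to 0.85 kg, loose. Origin: centre of the underside of the sole; z points up out of its top. Starts standing on its sole on the robot's side of the batten, its length within 0.35 rad of the batten's. The sole is 42x160, 7 thick; side walls rise to 35. Lying on its side it is 42 high, origin 21 above the bench.
- plane_top (a point): Highest spot of the plane's upper part, own (0, 35, 57) mm; it comes to rest against the batten. The upper part is a sloping lever, 30 wide, high only at this end (own y 20 to 39). Pushed sideways here, 45 mm or more above the bench, the plane tips about its far bottom edge (2 to 4 N) and falls onto its side, sole facing back to the push; pushed lower it slides (3 to 6 N).
- plane_mid (a point): Middle of the plane, 28 mm above the sole. At 28 mm height standing, 21 mm lying, at most 36 mm while it tips.
- batten: Wooden batten (bench stop) fixed to the bench, 30 wide (own x), 260 long (own y), 22 high, two screw heads on top. Origin: centre of its underside; x points away from the robot's side; the face to push the plane against is at own x = -15 mm.
- tape_measure: Bystander, loose, leave alone: green tape measure, 32x70x54, standing behind the batten (mm); origin at the centre of its underside
- jar: Bystander, loose, leave alone: white lidded jar, 57 across, 54 tall, behind the batten (mm); origin at the centre of its underside
- cutters: Bystander, loose, leave alone: small black-handled cutters, 44x123x11, lying flat to the left (mm); origin at the centre of its underside
- bottle: Bystander, loose, leave alone: metal bottle with screw cap, 51 across, 166 tall, standing to the right (mm); origin at the centre of its underside
- stick: Bystander, loose, leave alone: black sanding stick, 18x130x10, lying flat to the right (mm); origin at the centre of its underside

How it is judged:
By the outcome, as a careful person would: the job done as asked, in the order asked, and still so for the second after the job is handed in, with the robot touching nothing.
It also fails if it takes over 48 s, if anything falls off the work surface, if the arm or the gripper's body presses on something with over 40 N, if the wrist force passes 120 N, or if a joint passes its speed limit or range.

## Working session

There is one attempt and no reset: what is moved stays moved. The work goes in short steps, Python scripts to look and compute and a shell command to move; the robot and the scene stay as the last step left them, time stands still between calls to the robot, and variables do not carry over. Pictures are saved under pics/ and viewed, at most 10 in all, crops included, and the job is handed in when it is done.

```bash
mkdir -p pics
cat > h.py <<'E'
import numpy as np, cv2
from plant import state, optics, ticket, nets
def save(cam,n,pre=None):
    im=optics.grab_frame(cam); cv2.imwrite(f'pics/{n}.png',im[:,:,::-1]); return im
def ray(cam,uv,z):
    c=optics.camera_info(cam);R=np.array(c['R']);t=np.array(c['t'])
    d=R.T@np.array([(uv[0]-c['cx'])/c['fx'],(uv[1]-c['cy'])/c['fy'],1]);o=-R.T@t
    return o+d*(z-o[2])/d[2]
def proj(cam,X):
    c=optics.camera_info(cam);p=np.array(c['R'])@np.array(X)+np.array(c['t'])
    return np.array([c['fx']*p[0]/p[2]+c['cx'],c['fy']*p[1]/p[2]+c['cy']])
E
python3 - <<'E'
from h import *
np.set_printoptions(precision=4,suppress=True)
s=state();print(s['time'],s['tool_pos'],s['tool_rot'])
a=save('top','top0')
for n in ['plane','batten','plane_top']:
    for o in nets.outline_of('top',n)[:2]:
        m=o['pixels'].astype(np.uint8); cs=max(cv2.findContours(m,0,1)[0],key=cv2.contourArea)
        r=cv2.minAreaRect(cs); print(n,o['confidence'],o['bbox'],r,[ray('top',p,.03)[:2] for p in cv2.boxPoints(r)])
b=save('side','side0')
cv2.imwrite('pics/both.png',cv2.resize(np.vstack([a,b])[:,:,::-1],(400,600)))
for c in ['top','side']: print(c,-np.array(optics.camera_info(c)['R']).T@optics.camera_info(c)['t'],optics.camera_info(c)['fx'])
E
```

```text
0.0 [0.2814 0.5573 0.2009] [-0.0004  0.2318  0.9728 -0.001 ]
plane 0.65 [281.4, 254.3, 68.9, 20.7] ((281.237060546875, 253.58206176757812), (63.8897705078125, 17.54334259033203), 5.599339485168457) [array([0.5165, 0.1406]), array([0.5588, 0.1355]), array([ 0.5394, -0.0194]), array([ 0.4971, -0.0139])]
batten 0.76 [307.6, 184.4, 104.2, 19.5] ((305.6523742675781, 182.4888153076172), (103.53665161132812, 12.781556129455566), 4.332313537597656) [array([0.6977, 0.1243]), array([0.7292, 0.1212]), array([ 0.7036, -0.1328]), array([ 0.6721, -0.1293])]
plane_top 0.79 [283.1, 254.8, 63.0, 28.6] ((281.4455871582031, 253.12571716308594), (63.71608352661133, 18.192218780517578), 4.969740390777588) [array([0.5159, 0.1398]), array([0.5598, 0.135 ]), array([ 0.5422, -0.0197]), array([ 0.4983, -0.0145])]
top [0.5758 0.0737 1.0108] 400.7826112704486
side [ 0.7894 -0.3386  0.8591] 474.0789905839476
```

View pics/top0.png

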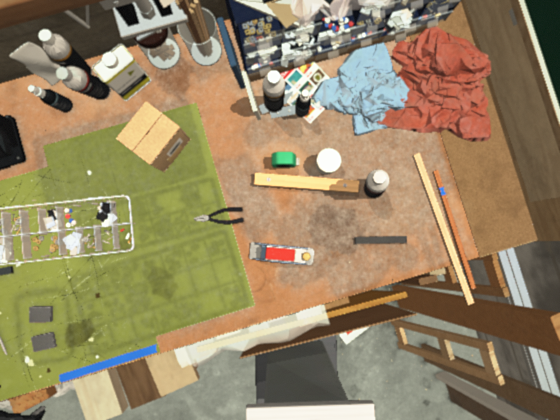

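View pics/side0.png

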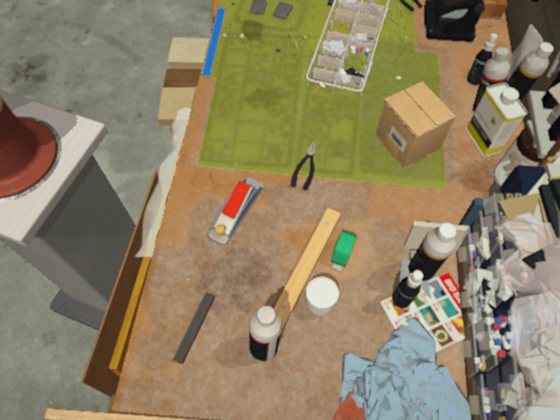

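The top view shows the plane at about (281,254), with the red lever at cols 266–295 and the brass knob at the right end (306,256). The high end of the lever therefore looks to be on the left (+y). The batten is at about (306,183), close to parallel with the plane, and the bottle stands at its right end (377,182). The side view agrees.

```bash
cat >> h.py <<'E'
from scipy.spatial.transform import Rotation as Ro
def go(x,y,z,yaw):  # tool down, tool y axis at angle yaw (rad) from world +y toward +x; prints row values
    s=state();q=s['tool_rot'];R=Ro.from_quat([q[1],q[2],q[3],q[0]]).as_matrix()
    d=R.T@(np.array([x,y,z])-s['tool_pos'])/.8
    yt=np.array([np.sin(yaw),np.cos(yaw),0]);zt=np.array([0,0,-1.]);T=np.c_[np.cross(yt,zt),yt,zt]
    r=Ro.from_matrix(R.T@T).as_rotvec()/1.5
    print('t',round(s['time'],2),'pos',np.round(s['tool_pos'],4),'d',np.round(d,4),'r',np.round(r,4),'F',np.round(s['contact_force'],1))
E
python3 -m inch '[{"dx":-0.4345,"dy":-0.4205,"dz":0.02,"rz":-0.244},{"dx":-0.4345,"dy":-0.4205,"dz":0.02,"rz":-0.244},{"dx":-0.4345,"dy":-0.4205,"dz":0.02,"rz":-0.244},{"dx":-0.4345,"dy":-0.4205,"dz":0.02,"rz":-0.244},{"dx":-0.4345,"dy":-0.4205,"dz":0.02,"rz":-0.244}]' -1
python3 -c "
from h import *
go(.42,.09,.2,.1)"
```

```text
t 0.25 pos [0.2816 0.5576 0.2015] d [-0.4179 -0.4437  0.0023] r [-6.000e-04 -2.000e-04 -2.452e-01] F [-0.5 -0.1 -0. ]validation failed for argument at $[0]...
```

```bash
python3 -m inch '[{"dx":-0.42,"dy":-0.44,"dz":0.0,"rx":0,"ry":0,"rz":-0.244},{"dx":-0.42,"dy":-0.44,"dz":0.0,"rx":0,"ry":0,"rz":-0.244},{"dx":-0.42,"dy":-0.44,"dz":0.0,"rx":0,"ry":0,"rz":-0.244},{"dx":-0.42,"dy":-0.44,"dz":0.0,"rx":0,"ry":0,"rz":-0.244},{"dx":-0.42,"dy":-0.44,"dz":0.0,"rx":0,"ry":0,"rz":-0.244}]' -1
python3 -c "
from h import *
go(.42,.09,.2,.1)"
```

```text
time: 0.75
tool_pos: [0.3542, 0.3175, 0.202]
tool_rot: [0.0, 0.05, 0.999, 0.0]
contact_force: [1.3, 0.0, -0.3]
gripper_width: 0.144
grasp_force: 0.0
t 0.75 pos [0.3542 0.3175 0.202 ] d [-0.1105 -0.2746  0.0026] r [ 0.      0.0003 -0.0007] F [ 1.3  0.  -0.3]
```

```bash
python3 -m inch '[{"dx":-0.11,"dy":-0.27,"dz":0.0,"rx":0,"ry":0,"rz":0},{"dx":-0.11,"dy":-0.27,"dz":0.0,"rx":0,"ry":0,"rz":0},{"dx":-0.11,"dy":-0.27,"dz":0.0,"rx":0,"ry":0,"rz":0},{"dx":-0.11,"dy":-0.27,"dz":0.0,"rx":0,"ry":0,"rz":0},{"dx":-0.11,"dy":-0.27,"dz":0.0,"rx":0,"ry":0,"rz":0}]' -1
python3 - <<'E'
from h import *
save('wrist','w1')
np.set_printoptions(precision=4,suppress=True)
c=optics.camera_info('wrist');print(-np.array(c['R']).T@c['t'])
for n in ['plane','plane_top','batten']:
    for o in nets.outline_of('wrist',n)[:1]:
        m=o['pixels'].astype(np.uint8); cs=max(cv2.findContours(m,0,1)[0],key=cv2.contourArea)
        r=cv2.minAreaRect(cs); print(n,o['confidence'],o['bbox'],[(p.round(),ray('wrist',p,.03)[:2]) for p in cv2.boxPoints(r)])
go(.44,.1,.05,.1)
E
```

```text
time: 1.25
tool_pos: [0.4201, 0.0927, 0.2023]
tool_rot: [0.0, 0.052, 0.999, -0.0]
contact_force: [-0.0, -0.4, 0.3]
gripper_width: 0.002
grasp_force: 0.0
[0.3497 0.0982 0.374 ]
plane 0.94 [261.2, 276.2, 143.7, 50.4] [(array([189., 299.], dtype=float32), array([ 0.5377, -0.0194])), (array([190., 253.], dtype=float32), array([ 0.4846, -0.008 ])), (array([265., 255.], dtype=float32), array([0.4958, 0.0682])), (array([264., 302.], dtype=float32), array([0.5495, 0.0599]))]
plane_top 0.97 [261.9, 278.9, 145.6, 38.5] [(array([190., 299.], dtype=float32), array([ 0.537 , -0.0157])), (array([191., 253.], dtype=float32), array([ 0.485 , -0.0052])), (array([265., 255.], dtype=float32), array([0.4951, 0.0704])), (array([264., 301.], dtype=float32), array([0.5476, 0.0629]))]
t 1.45 pos [0.4197 0.0951 0.2021] d [-0.0246  0.0086  0.1901] r [ 0.0003 -0.0001 -0.0025] F [-0.6  0.1  0.2]
```

View pics/w1.png

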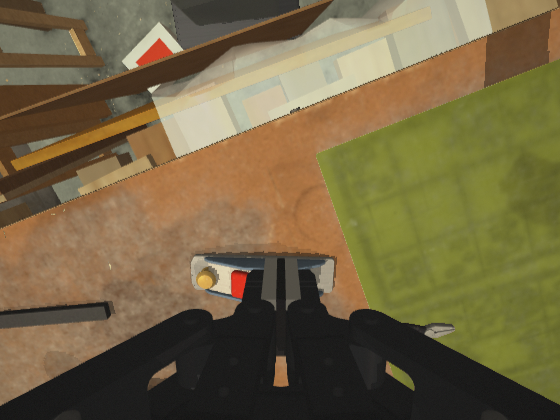

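The wrist view shows the plane at cols 190–334 with its near edge at row ~255. The knob is at the left (205,279, −y) and the fingers hide the lever. I'll enlarge the earlier pictures to confirm the high end.

Run:
```python
from h import *
np.set_printoptions(precision=4,suppress=True)
a=cv2.imread('pics/top0.png')[230:280,235:330];b=cv2.imread('pics/side0.png')[172:250,195:275]
a=cv2.resize(a,None,fx=6,fy=6,interpolation=2);b=cv2.resize(b,None,fx=7,fy=7,interpolation=2)
b=b[:,:]; a=cv2.resize(a,(400,210));b=cv2.resize(b,(390,380))
c=np.zeros((380,800,3),np.uint8);c[:210,:400]=a;c[:380,405:795]=b;cv2.imwrite('pics/crop.png',c)
# wrist camera near edge, using z=.035, and wrist rays for knob
for p in [(191,254),(334,256)]: print(ray('wrist',p,.035)[:2])
for p in [(255,174),(361,185),(362,192),(254,186)]: print('bat',ray('top',p,.022)[:2])
```

```text
[ 0.4836 -0.0026]
[0.5011 0.1418]
bat [0.7259 0.1205]
bat [ 0.692  -0.1421]
bat [ 0.6745 -0.144 ]
bat [0.6961 0.1237]
```

View pics/crop.png

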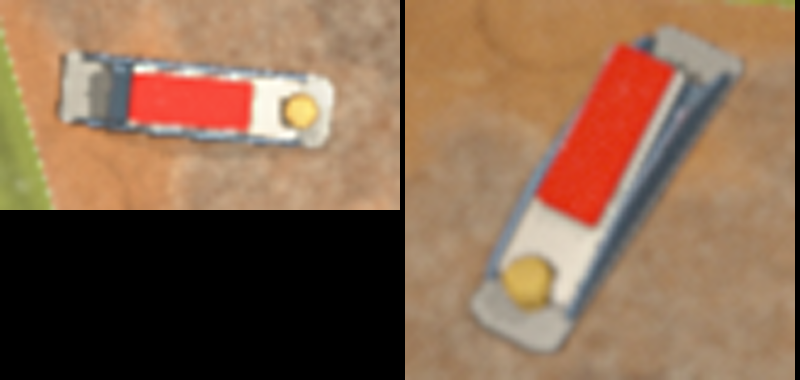

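The crops show the red lever parting from the body at the end away from the knob, so the high end is at +y. The push point is at about y=0.098, with the lever's near face at x≈0.517. I'm descending behind it.

```bash
python3 -m inch '[{"dx":-0.068,"dy":0.0,"dz":0.1925,"rx":0,"ry":0,"rz":0},{"dx":-0.068,"dy":0.0,"dz":0.1925,"rx":0,"ry":0,"rz":0},{"dx":-0.068,"dy":0.0,"dz":0.1925,"rx":0,"ry":0,"rz":0},{"dx":-0.068,"dy":0.0,"dz":0.1925,"rx":0,"ry":0,"rz":0}]' -1
python3 - <<'E'
from h import *
go(.49,.098,.048,.1)
o=nets.boxes_of('wrist','plane_top') if 0 else None
E
```

```text
time: 1.85
tool_pos: [0.4699, 0.0912, 0.0423]
tool_rot: [-0.005, 0.05, 0.999, -0.0]
contact_force: [-0.8, -0.7, -0.6]
gripper_width: 0.001
grasp_force: 0.0
t 1.85 pos [0.4699 0.0912 0.0423] d [-0.0241  0.011  -0.0074] r [-0.0008 -0.007   0.0002] F [-0.8 -0.7 -0.6]
```

```bash
python3 -m inch '[{"dx":-0.015,"dy":0.009,"dz":0,"rx":0,"ry":0,"rz":0},{"dx":-0.02,"dy":0.009,"dz":0,"rx":0,"ry":0,"rz":0},{"dx":-0.02,"dy":0.009,"dz":0,"rx":0,"ry":0,"rz":0}]' -1
python3 - <<'E'
from h import *
go(.49,.098,.048,.1)
E
```

```text
time: 2.15
tool_pos: [0.4917, 0.0963, 0.0499]
tool_rot: [0.001, 0.05, 0.999, 0.0]
contact_force: [-0.0, -0.3, 0.1]
gripper_width: -0.0
grasp_force: 0.0
t 2.15 pos [0.4917 0.0963 0.0499] d [0.0024 0.0019 0.0024] r [ 0.0002  0.0016 -0.0001] F [-0.  -0.3  0.1]
```

```bash
python3 -m inch '[{"dx":-0.006,"dy":0.002,"dz":0.0015,"rx":0,"ry":0,"rz":0},{"dx":-0.012,"dy":0.002,"dz":0.0015,"rx":0,"ry":0,"rz":0},{"dx":-0.018,"dy":0.002,"dz":0.0015,"rx":0,"ry":0,"rz":0},{"dx":-0.024,"dy":0.002,"dz":0.0015,"rx":0,"ry":0,"rz":0},{"dx":-0.03,"dy":0.002,"dz":0.0015,"rx":0,"ry":0,"rz":0}]' -1
python3 - <<'E'
from h import *
save('side','s2')
for n in ['plane']:
  for c in ['side']:
    print([ (o['confidence'],o['bbox']) for o in nets.boxes_of(c,n)[:1]])
E
```

```text
time: 2.65
tool_pos: [0.515, 0.0945, 0.0471]
tool_rot: [0.0, 0.051, 0.999, 0.0]
contact_force: [0.1, -0.3, 0.2]
gripper_width: 0.002
grasp_force: 0.0
[(0.6, [236.0, 212.1, 49.2, 70.8])]
```

```bash
python3 -m inch '[{"dx":-0.006,"dy":0.002,"dz":0,"rx":0,"ry":0,"rz":0},{"dx":-0.012,"dy":0.002,"dz":0,"rx":0,"ry":0,"rz":0},{"dx":-0.018,"dy":0.004,"dz":0,"rx":0,"ry":0,"rz":0}]' -1
python3 - <<'E'
from h import *
b=save('side','s3')[150:290,160:340]
cv2.imwrite('pics/s3c.png',cv2.resize(b,None,fx=3,fy=3)[:,:,::-1])
E
```

```text
time: 3.05
tool_pos: [0.5296, 0.0963, 0.0469]
tool_rot: [0.0, 0.051, 0.999, -0.0]
contact_force: [-0.1, -0.0, -0.2]
gripper_width: 0.001
grasp_force: 0.0
```

View pics/s3c.png

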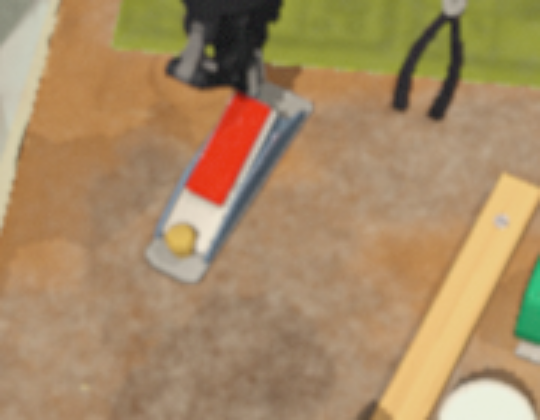

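The picture shows the plane still upright and unmoved. The red lever's high end is at crop (245,98)–(275,105), right beside the finger, so the finger may be passing over the tail. I'll measure the lever end by triangulation.

Run:
```python
from h import *
np.set_printoptions(precision=4,suppress=True)
def tri(ua,ub):
    # ls
    A=[];b=[]
    for c,u in (('top',ua),('side',ub)):
        k=optics.camera_info(c);R=np.array(k['R']);t=np.array(k['t'])
        for i,(f,cc) in enumerate(((k['fx'],k['cx']),(k['fy'],k['cy']))):
            w=(u[i]-cc)/f; A.append(R[i]-w*R[2]); b.append(w*t[2]-t[i])
    return np.linalg.lstsq(np.array(A),np.array(b),rcond=None)[0]
def redmask(f):
    im=cv2.imread(f).astype(int);m=((im[:,:,2]>150)&(im[:,:,1]<80)&(im[:,:,0]<90)).astype(np.uint8)
    n,l,s,_=cv2.connectedComponentsWithStats(m)
    y0=[i for i in range(1,n) if s[i,4]>80 and 200<s[i,0]<320 and 150<s[i,1]<290]
    i=max(y0,key=lambda i:s[i,4]);r=cv2.minAreaRect(np.argwhere(l==i)[:,::-1].astype(np.int32));return cv2.boxPoints(r)
print(redmask('pics/top0.png'));print(redmask('pics/side0.png'))
a=redmask('pics/top0.png');b=redmask('pics/side0.png')
a=a[np.argsort(a[:,0])];b=b[np.argsort(b[:,1])]
print('high end mid',tri(a[:2].mean(0),b[:2].mean(0)),'low end mid',tri(a[2:].mean(0),b[2:].mean(0)))
im=cv2.imread('pics/top0.png')
print('tcp proj side',proj('side',state()['tool_pos']),'top',proj('top',state()['tool_pos']))
go(.53,.09,.05,.1)
```

```text
[[264.8706 257.6823]
 [265.6588 247.4353]
 [293.647  249.5882]
 [292.8588 259.8353]]
[[221.4777 211.6242]
 [238.8662 179.7452]
 [250.5669 186.1274]
 [233.1783 218.0063]]
high end mid [0.5329 0.0991 0.0545] low end mid [0.5241 0.0314 0.0317]
tcp proj side [243.0957 185.5701] top [266.4238 253.3266]
t 3.1 pos [0.5304 0.0964 0.0471] d [-0.0004 -0.0081 -0.0036] r [ 0.0001  0.0006 -0.0013] F [-0.8 -1.   0.7]
```

Run:
```python
from h import *
a=save('top','t4');b=cv2.imread('pics/side0.png')[:,:,::-1];b3=cv2.imread('pics/s3.png')[:,:,::-1]
c=np.hstack([a[225:285,225:335].repeat(4,0).repeat(4,1)])
d=np.hstack([b[165:255,195:285],b3[165:255,195:285]]).repeat(4,0).repeat(4,1)
o=np.zeros((600,720,3),np.uint8);o[:240,:440]=c;o[240:600]=d
cv2.imwrite('pics/cmp.png',o[:,:,::-1])
```

```text
(no output)
```

View pics/cmp.png

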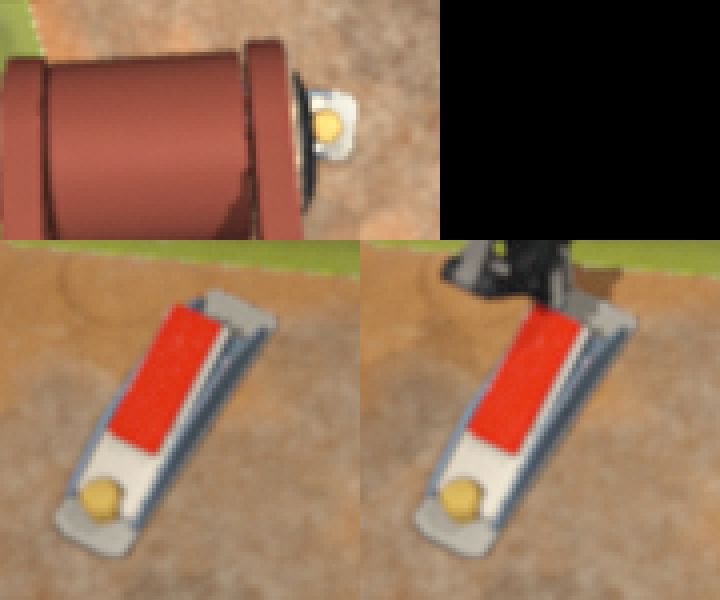

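Run:
```python
from h import *
p=np.array(state()['tool_pos']);R=Ro.from_quat(np.array(state()['tool_rot'])[[1,2,3,0]]).as_matrix()
for k in (0,.01,.019): print(k,proj('wrist',p+[0,0,k]),proj('side',p+[0,0,k]),proj('side',p+[0.011,0,k]),proj('side',p+[-.011,0,k]))
save('wrist','w5');b=save('side','s5')
a=cv2.imread('pics/w5.png')[180:380,180:380]
b=b[160:220,210:270,::-1]
cv2.imwrite('pics/w5c.png',np.hstack([cv2.resize(a,(400,400)),cv2.resize(b,(400,400),interpolation=0)]))
```

```text
0 [279.9459553  250.12153005] [242.90281398 185.5219899 ] [247.92411108 187.21432228] [237.90284608 183.83684611]
0.01 [279.92739068 258.07385201] [242.51522901 182.8894308 ] [247.58230506 184.59180612] [237.46987555 181.19435358]
0.019 [279.90885777 266.0125919 ] [242.16021155 180.4780772 ] [247.26920805 182.18956064] [237.0733011  178.77399246]
```

View pics/w5c.png

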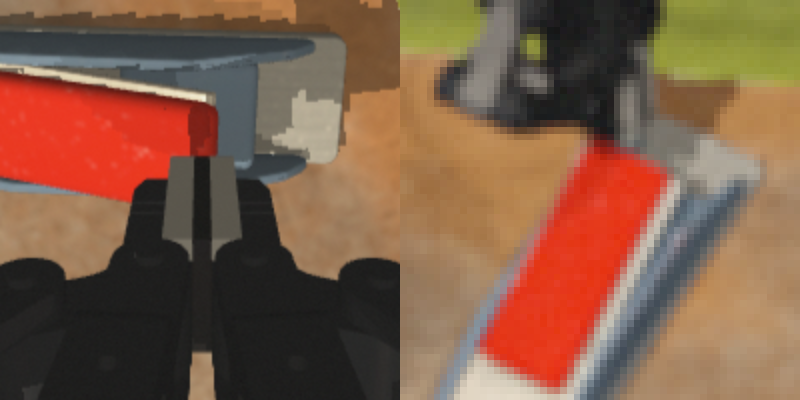

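The crop shows the fingertips at wrist (265–299, 257), while the TCP projects to row 250. The side view shows the same offset: the tips are about 10 mm above the stated TCP and hovering over the untouched lever. I'll back off, lower 10 mm and push again.

```bash
python3 -m inch '[{"dx":0.056,"dy":-0.004,"dz":0,"rx":0,"ry":0,"rz":0},{"dx":0.056,"dy":-0.004,"dz":0,"rx":0,"ry":0,"rz":0},{"dx":0.056,"dy":-0.004,"dz":0.0125,"rx":0,"ry":0,"rz":0},{"dx":0.056,"dy":-0.004,"dz":0.0125,"rx":0,"ry":0,"rz":0}]' -1
python3 -m inch '[{"dx":-0.006,"dy":0,"dz":0,"rx":0,"ry":0,"rz":0},{"dx":-0.012,"dy":0,"dz":0,"rx":0,"ry":0,"rz":0},{"dx":-0.018,"dy":0,"dz":0,"rx":0,"ry":0,"rz":0},{"dx":-0.024,"dy":0,"dz":0,"rx":0,"ry":0,"rz":0},{"dx":-0.03,"dy":0,"dz":0,"rx":0,"ry":0,"rz":0}]' -1
python3 -c "
from h import *
save('wrist','w6')
go(.53,.095,.037,.1)"
```

```text
time: 3.65
tool_pos: [0.4842, 0.0977, 0.0361]
tool_rot: [-0.0, 0.051, 0.999, -0.0]
contact_force: [0.4, -0.2, -0.6]
gripper_width: 0.002
grasp_force: 0.0
time: 4.15
tool_pos: [0.509, 0.0952, 0.0371]
tool_rot: [0.0, 0.051, 0.999, 0.0]
contact_force: [-0.3, 0.3, 0.2]
gripper_width: -0.0
grasp_force: 0.0
t 4.2 pos [0.5095 0.0951 0.0372] d [-0.0255  0.0025  0.0003] r [ 0.      0.0006 -0.0013] F [-0.3 -0.5 -0.3]
```

```bash
python3 -m inch '[{"dx":-0.006,"dy":0,"dz":0,"rx":0,"ry":0,"rz":0}]' -1|sed -n '1,4p'
python3 -m inch '[{"dx":-0.006,"dy":0,"dz":0,"rx":0,"ry":0,"rz":0}]' -1|sed -n '2,4p'
python3 -m inch '[{"dx":-0.006,"dy":0,"dz":0,"rx":0,"ry":0,"rz":0}]' -1|sed -n '2,4p'
python3 -c "
from h import *
a=save('wrist','w7');b=save('side','s7')
cv2.imwrite('pics/w7c.png',np.hstack([cv2.resize(a[180:380,180:380],(400,400)),cv2.resize(b[150:240,190:280],(400,400))])[:,:,::-1])"
```

```text
time: 4.3
tool_pos: [0.513, 0.0948, 0.0368]
tool_rot: [-0.0, 0.051, 0.999, -0.0]
contact_force: [-0.2, -0.1, -0.7]
tool_pos: [0.518, 0.0943, 0.0369]
tool_rot: [-0.0, 0.051, 0.999, -0.0]
contact_force: [0.2, 0.1, -0.1]
tool_pos: [0.5229, 0.0938, 0.0369]
tool_rot: [0.0, 0.051, 0.999, -0.0]
contact_force: [0.0, 0.5, -0.5]
```

View pics/w7c.png

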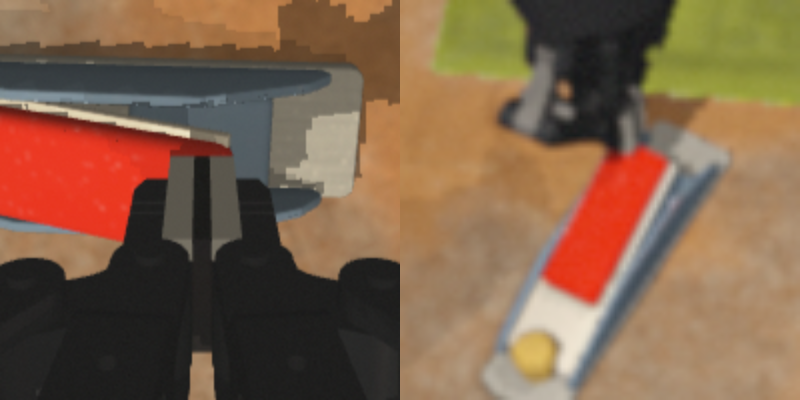

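Run:
```python
from h import *
np.set_printoptions(precision=4,suppress=True)
p=np.array(state()['tool_pos']);print(p)
print('sole near edge',ray('wrist',(280,211),0),ray('wrist',(280,211),.007))
print('wall near top edge?',ray('wrist',(300,229),.035))
print('lever near top corner',ray('wrist',(293,254),.057), 'far-top', ray('wrist',(244,300),.05))
print('sole far end corner',ray('wrist',(357,277),.007),ray('wrist',(361,213),.007))
for x in (-.011,-.005,0,.005,.011):
  print(x,[proj('wrist',p+[x,0,k])[1].round(1) for k in (0,.01,.02,.03)], proj('wrist',p+[x,.011,0]))
```

```text
[0.5232 0.0937 0.0371]
sole near edge [0.5133 0.0948 0.    ] [0.5112 0.095  0.007 ]
wall near top edge? [0.5136 0.105  0.035 ]
lever near top corner [0.5175 0.1003 0.057 ] far-top [0.5425 0.0738 0.05  ]
sole far end corner [0.5584 0.1379 0.007 ] [0.5173 0.142  0.007 ]
-0.011 [np.float64(230.0), np.float64(236.9), np.float64(244.7), np.float64(253.5)] [299.4019 227.8323]
-0.005 [np.float64(241.0), np.float64(248.5), np.float64(256.9), np.float64(266.4)] [300.4428 238.9285]
0 [np.float64(250.1), np.float64(258.0), np.float64(266.9), np.float64(276.9)] [301.2955 248.0198]
0.005 [np.float64(259.0), np.float64(267.4), np.float64(276.7), np.float64(287.2)] [302.1353 256.9732]
0.011 [np.float64(269.5), np.float64(278.4), np.float64(288.2), np.float64(299.3)] [303.1265 267.5395]
```

```bash
python3 -m inch '[{"dx":0.0875,"dy":0,"dz":0,"rx":0,"ry":0,"rz":0},{"dx":0.0875,"dy":0,"dz":0,"rx":0,"ry":0,"rz":0},{"dx":0.0875,"dy":0,"dz":0.015,"rx":0,"ry":0,"rz":0},{"dx":0.0875,"dy":0,"dz":0.03,"rx":0,"ry":0,"rz":0},{"dx":0.0875,"dy":0,"dz":0.03,"rx":0,"ry":0,"rz":0}]' -1
for i in 1; do python3 -m inch '[{"dx":0,"dy":0,"dz":0.005,"rx":0,"ry":0,"rz":0},{"dx":0,"dy":0,"dz":0.005,"rx":0,"ry":0,"rz":0}]' -1|sed -n '2p;4p'; done
python3 - <<'E'
from h import *
a=save('wrist','w8');b=save('side','s8');p=state()['tool_pos'];print(p,proj('side',p),proj('wrist',p))
cv2.imwrite('pics/w8c.png',np.hstack([cv2.resize(a[150:350,180:380],(400,400)),cv2.resize(b[150:240,170:260],(400,400))])[:,:,::-1])
E
```

```text
time: 5.1
tool_pos: [0.4518, 0.1007, 0.011]
tool_rot: [-0.002, 0.051, 0.999, -0.0]
contact_force: [-0.4, -0.6, -0.4]
gripper_width: -0.002
grasp_force: 0.0
tool_pos: [0.4532, 0.1008, 0.0086]
contact_force: [0.2, 0.8, 0.5]
[0.45346784 0.10086915 0.00912882] [212.01460654 182.10259622] [279.96299539 250.14133599]
```

View pics/w8c.png

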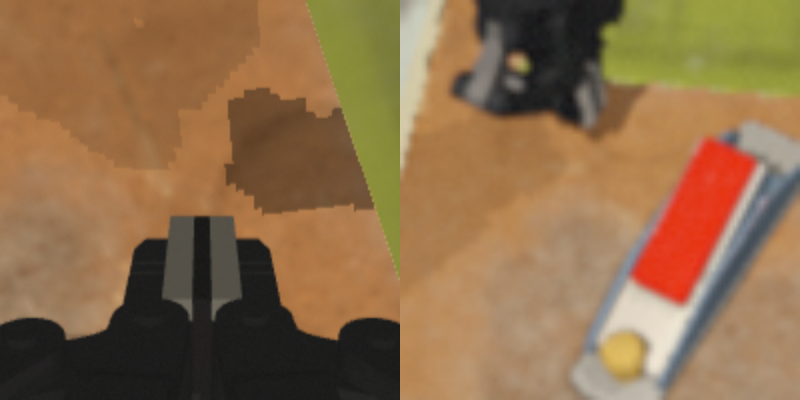

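The pads at side (213,179) are still clear of their shadow even with TCP z=0.009. I'll touch the bench gently to calibrate the height.

```bash
for i in 1; do
python3 -m inch '[{"dx":0,"dy":0,"dz":0.005,"rx":0,"ry":0,"rz":0}]' -1|sed -n '2p;4p'
python3 -m inch '[{"dx":0,"dy":0,"dz":0.005,"rx":0,"ry":0,"rz":0}]' -1|sed -n '2p;4p'
python3 -m inch '[{"dx":0,"dy":0,"dz":0.004,"rx":0,"ry":0,"rz":0}]' -1|sed -n '2p;4p'; done
```

```text
tool_pos: [0.454, 0.1009, 0.0057]
contact_force: [-1.4, 0.1, 0.1]
tool_pos: [0.4533, 0.1009, 0.001]
contact_force: [1.1, 0.3, -0.7]
tool_pos: [0.4527, 0.1009, -0.0027]
contact_force: [-0.2, -0.5, 0.1]
```

```bash
python3 -m inch '[{"dx":0,"dy":0,"dz":0.004,"rx":0,"ry":0,"rz":0}]' -1|sed -n '2p;4p'
python3 -m inch '[{"dx":0,"dy":0,"dz":0.003,"rx":0,"ry":0,"rz":0}]' -1|sed -n '2p;4p'
```

```text
tool_pos: [0.4527, 0.1009, -0.0059]
contact_force: [0.3, 0.5, -0.2]
tool_pos: [0.4527, 0.1009, -0.0083]
contact_force: [-0.6, -1.0, 0.5]
```

```bash
python3 -m inch '[{"dx":0,"dy":0,"dz":0.003,"rx":0,"ry":0,"rz":0}]' -1|sed -n '2p;4p'
python3 - <<'E'
from h import *
b=save('side','s9');print(proj('side',state()['tool_pos']))
E
```

```text
tool_pos: [0.4528, 0.1009, -0.0106]
contact_force: [-0.2, 0.1, -0.2]
[212.87162125 186.88987001]
```

```bash
python3 -m inch '[{"dx":0,"dy":0,"dz":0.003,"rx":0,"ry":0,"rz":0}]' -1|sed -n '2p;4p'
python3 -m inch '[{"dx":0,"dy":0,"dz":0.003,"rx":0,"ry":0,"rz":0}]' -1|sed -n '2p;4p'
```

```text
tool_pos: [0.4531, 0.1009, -0.0126]
contact_force: [-0.0, 1.0, 0.8]
tool_pos: [0.4531, 0.1009, -0.0151]
contact_force: [0.4, -0.8, -0.5]
```

```bash
python3 -m inch '[{"dx":0,"dy":0,"dz":0.003,"rx":0,"ry":0,"rz":0}]' -1|sed -n '2p;4p'
python3 -m inch '[{"dx":0,"dy":0,"dz":0.003,"rx":0,"ry":0,"rz":0}]' -1|sed -n '2p;4p'
```

```text
tool_pos: [0.4529, 0.1009, -0.0176]
contact_force: [-0.5, 0.5, -0.1]
tool_pos: [0.4529, 0.1009, -0.0201]
contact_force: [-0.7, 0.8, 0.8]
```

```bash
python3 -m inch '[{"dx":0,"dy":0,"dz":0.0025,"rx":0,"ry":0,"rz":0}]' -1|sed -n '2p;4p'
python3 -m inch '[{"dx":0,"dy":0,"dz":0.0025,"rx":0,"ry":0,"rz":0}]' -1|sed -n '2p;4p'
```

```text
tool_pos: [0.4528, 0.1009, -0.0221]
contact_force: [-0.8, 0.4, -0.0]
tool_pos: [0.4528, 0.1009, -0.0241]
contact_force: [0.1, 1.1, -0.3]
```

```bash
python3 -m inch '[{"dx":0,"dy":0,"dz":0.0025,"rx":0,"ry":0,"rz":0}]' -1|sed -n '2p;4p'
python3 -m inch '[{"dx":0,"dy":0,"dz":0.0025,"rx":0,"ry":0,"rz":0}]' -1|sed -n '2p;4p'
```

```text
tool_pos: [0.4529, 0.1009, -0.026]
contact_force: [-0.5, -0.5, 0.7]
tool_pos: [0.4529, 0.1009, -0.0281]
contact_force: [0.5, 0.2, -0.2]
```

```bash
python3 -m inch '[{"dx":0,"dy":0,"dz":0.0025,"rx":0,"ry":0,"rz":0}]' -1|sed -n '2p;4p'
python3 -m inch '[{"dx":0,"dy":0,"dz":0.0025,"rx":0,"ry":0,"rz":0}]' -1|sed -n '2p;4p'
```

```text
tool_pos: [0.4529, 0.101, -0.0292]
contact_force: [-8.4, -1.2, 17.5]
tool_pos: [0.4529, 0.101, -0.0293]
contact_force: [-16.7, -0.3, 35.5]
```

```bash
python3 -m inch '[{"dx":0,"dy":0,"dz":0.0025,"rx":0,"ry":0,"rz":0}]' -1|sed -n '2p;4p'
python3 -m inch '[{"dx":0,"dy":0,"dz":0.0025,"rx":0,"ry":0,"rz":0}]' -1|sed -n '2p;4p'
```

```text
tool_pos: [0.4529, 0.101, -0.0294]
contact_force: [-24.7, -2.1, 52.2]
tool_pos: [0.4529, 0.1009, -0.0295]
contact_force: [-31.9, -3.3, 68.2]
```

Contact came at TCP z=−0.029, so the tips sit 29 mm above the reported TCP. Pushing at 48 mm tip height therefore needs TCP z≈0.019.

```bash
python3 -m inch '[{"dx":0,"dy":0,"dz":-0.03,"rx":0,"ry":0,"rz":0},{"dx":0,"dy":0,"dz":-0.07,"rx":0,"ry":0,"rz":0},{"dx":-0.02,"dy":-0.007,"dz":-0.07,"rx":0,"ry":0,"rz":0},{"dx":-0.05,"dy":-0.007,"dz":-0.07,"rx":0,"ry":0,"rz":0},{"dx":-0.05,"dy":-0.007,"dz":-0.07,"rx":0,"ry":0,"rz":0}]' -1
python3 -c "
from h import *
go(.495,.094,.019,.1)"
```

```text
time: 7.75
tool_pos: [0.4948, 0.0909, 0.0213]
tool_rot: [0.002, 0.051, 0.999, 0.0]
contact_force: [-0.7, -0.7, 0.1]
gripper_width: -0.001
grasp_force: 0.0
t 7.75 pos [0.4948 0.0909 0.0213] d [0.0002 0.0039 0.0029] r [ 0.0002  0.0022 -0.0017] F [-0.7 -0.7  0.1]
```

```bash
python3 -m inch '[{"dx":-0.006,"dy":0.006,"dz":0.002,"rx":0,"ry":0,"rz":0},{"dx":-0.012,"dy":0.006,"dz":0.002,"rx":0,"ry":0,"rz":0}]' -1|sed -n '2p;4p'
python3 -m inch '[{"dx":-0.006,"dy":0,"dz":0,"rx":0,"ry":0,"rz":0}]' -1|sed -n '2p;4p'
python3 -m inch '[{"dx":-0.006,"dy":0,"dz":0,"rx":0,"ry":0,"rz":0}]' -1|sed -n '2p;4p'
python3 -m inch '[{"dx":-0.006,"dy":0,"dz":0,"rx":0,"ry":0,"rz":0}]' -1|sed -n '2p;4p'
python3 - <<'E'
from h import *
s=save('side','s10')
print([(o['confidence'],o['bbox']) for o in nets.boxes_of('side','plane')[:1]])
E
```

```text
tool_pos: [0.5013, 0.0956, 0.0176]
contact_force: [-0.3, 1.1, 0.2]
tool_pos: [0.5063, 0.0949, 0.0179]
contact_force: [-4.2, 0.5, 2.2]
tool_pos: [0.5102, 0.0943, 0.0181]
contact_force: [-4.8, 1.2, 4.9]
tool_pos: [0.5155, 0.0938, 0.0182]
contact_force: [-3.7, 1.0, 2.3]
[(0.55, [237.2, 209.8, 52.8, 71.7])]
```

```bash
python3 -m inch '[{"dx":-0.006,"dy":0,"dz":0,"rx":0,"ry":0,"rz":0},{"dx":-0.012,"dy":0,"dz":0,"rx":0,"ry":0,"rz":0}]' -1|sed -n '2p;4p'
python3 -m inch '[{"dx":-0.006,"dy":0,"dz":0,"rx":0,"ry":0,"rz":0},{"dx":-0.012,"dy":0,"dz":0,"rx":0,"ry":0,"rz":0}]' -1|sed -n '2p;4p'
python3 - <<'E'
from h import *
s=save('side','s11')
print([(o['confidence'],o['bbox']) for o in nets.boxes_of('side','plane')[:1]])
E
```

```text
tool_pos: [0.5262, 0.0926, 0.0185]
contact_force: [-1.5, -0.3, 1.8]
tool_pos: [0.5373, 0.0914, 0.0215]
contact_force: [-6.8, -1.4, 21.0]
[(0.95, [237.4, 210.8, 52.9, 72.4])]
```

Run:
```python
from h import *
for f in ['side0','s10','s11']:
    im=cv2.imread(f'pics/{f}.png').astype(int);m=((im[:,:,2]>130)&(im[:,:,1]<90)&(im[:,:,0]<90)).astype(np.uint8);m[:160]=0;m[250:]=0;m[:,:200]=0;m[:,290:]=0
    print(f,m.sum(),cv2.minAreaRect(np.argwhere(m)[:,::-1].astype(np.int32)))
    y=((im[:,:,2]>170)&(im[:,:,1]>130)&(im[:,:,0]<110)).astype(np.uint8);y[:200]=0;y[245:]=0;y[:,:205]=0;y[:,240:]=0
    print('knob',y.sum(),np.argwhere(y).mean(0)[::-1])
save('wrist','w11')
for o in nets.outline_of('wrist','plane')[:1]:
    m=o['pixels'].astype(np.uint8);print(o['confidence'],cv2.boundingRect(m))
```

```text
side0 484 ((235.80886840820312, 198.85031127929688), (13.727094650268555, 36.95142364501953), 28.610462188720703)
knob 82 [219.18292683 226.15853659]
s10 482 ((239.3637237548828, 199.52825927734375), (14.06962776184082, 36.92522430419922), 28.88658332824707)
knob 122 [218.73770492 226.20491803]
s11 511 ((247.96536254882812, 203.65347290039062), (13.860871315002441, 37.36103057861328), 39.289405822753906)
knob 108 [225.58333333 228.25      ]
0.85 (56, 210, 324, 110)
```

The plane is tipping: the red lever has moved from (236,199) to (248,204). The side wall is now rising under the fingertip (Fz 21 N), so I'll raise the tip above 57 mm while pushing on.

```bash
python3 -m inch '[{"dx":0,"dy":0.002,"dz":-0.007,"rx":0,"ry":0,"rz":0},{"dx":-0.003,"dy":0.002,"dz":-0.013,"rx":0,"ry":0,"rz":0},{"dx":-0.009,"dy":0.002,"dz":-0.013,"rx":0,"ry":0,"rz":0}]' -1|sed -n '2p;4p'
python3 -m inch '[{"dx":-0.006,"dy":0,"dz":0,"rx":0,"ry":0,"rz":0}]' -1|sed -n '2p;4p'
python3 - <<'E'
from h import *
save('side','s12')
for f in ['s12']:
    im=cv2.imread(f'pics/{f}.png').astype(int);m=((im[:,:,2]>130)&(im[:,:,1]<90)&(im[:,:,0]<90)).astype(np.uint8);m[:160]=0;m[250:]=0;m[:,:200]=0;m[:,290:]=0
    print(f,m.sum(),cv2.minAreaRect(np.argwhere(m)[:,::-1].astype(np.int32)))
    y=((im[:,:,2]>170)&(im[:,:,1]>130)&(im[:,:,0]<110)).astype(np.uint8);y[:200]=0;y[245:]=0;y[:,:205]=0;y[:,:240]=y[:,:240]
    print('knob',y.sum(),np.argwhere(y).mean(0)[::-1])
E
```

```text
tool_pos: [0.5437, 0.0925, 0.0295]
contact_force: [-1.5, -0.3, 2.0]
tool_pos: [0.5487, 0.0919, 0.0292]
contact_force: [-0.4, 0.3, 1.7]
s12 520 ((250.51638793945312, 205.18031311035156), (15.108353614807129, 37.25873565673828), 39.80556869506836)
knob 4087 [380.1372645  217.30780524]
```

```bash
python3 -m inch '[{"dx":-0.006,"dy":0,"dz":0,"rx":0,"ry":0,"rz":0},{"dx":-0.012,"dy":0,"dz":0,"rx":0,"ry":0,"rz":0}]' -1|sed -n '2p;4p'
python3 -m inch '[{"dx":-0.005,"dy":0,"dz":0,"rx":0,"ry":0,"rz":0},{"dx":-0.005,"dy":0,"dz":0,"rx":0,"ry":0,"rz":0},{"dx":-0.005,"dy":0,"dz":0,"rx":0,"ry":0,"rz":0}]' -1|sed -n '2p;4p'
python3 - <<'E'
from h import *
save('side','s13')
print([(o['confidence'],o['bbox']) for o in nets.boxes_of('side','plane')[:1]])
im=cv2.imread('pics/s13.png').astype(int);m=((im[:,:,2]>130)&(im[:,:,1]<90)&(im[:,:,0]<90)).astype(np.uint8);m[:160]=0;m[250:]=0;m[:,:200]=0;m[:,290:]=0
print(m.sum(),cv2.minAreaRect(np.argwhere(m)[:,::-1].astype(np.int32)))
E
```

```text
tool_pos: [0.5574, 0.091, 0.0285]
contact_force: [-1.0, 0.2, 0.7]
tool_pos: [0.5612, 0.0907, 0.0287]
contact_force: [-0.2, -0.6, 0.4]
[(0.8, [246.4, 212.7, 56.7, 64.7])]
450 ((260.409912109375, 205.60098266601562), (20.647727966308594, 49.883846282958984), 32.2756462097168)
```

Force is near zero and the lever jumped, so it has likely fallen. I'll lift, back off and look.

```bash
python3 -m inch '[{"dx":0,"dy":0,"dz":-0.05,"rx":0,"ry":0,"rz":0},{"dx":0.05,"dy":0,"dz":-0.1,"rx":0,"ry":0,"rz":0},{"dx":0.16,"dy":0,"dz":-0.12,"rx":0,"ry":0,"rz":0},{"dx":0.16,"dy":0,"dz":-0.12,"rx":0,"ry":0,"rz":0},{"dx":0.16,"dy":0,"dz":-0.12,"rx":0,"ry":0,"rz":0}]' -1|sed -n '2p;4p'
python3 - <<'E'
from h import *
np.set_printoptions(precision=4,suppress=True)
a=save('side','s14');
for o in nets.outline_of('side','plane')[:1]:
    m=o['pixels'].astype(np.uint8);print('side',o['confidence'],cv2.boundingRect(m))
b=save('wrist','w14')
for o in nets.outline_of('wrist','plane')[:2]:
    m=o['pixels'].astype(np.uint8);r=cv2.minAreaRect(max(cv2.findContours(m,0,1)[0],key=cv2.contourArea));print('wrist',o['confidence'],r,[(p.round(),ray('wrist',p,.042)[:2]) for p in cv2.boxPoints(r)])
c=save('top','t14')
o_=np.zeros((600,800,3),np.uint8);o_[:300,:400]=cv2.resize(b,(400,300))
o_[:300,400:]=cv2.resize(c[150:285,210:390],(400,300));o_[300:]=cv2.resize(a[150:270,160:480],(800,300))
cv2.imwrite('pics/v14.png',o_[:,:,::-1]); go(.46,.08,.0,.1)
E
```

```text
tool_pos: [0.4303, 0.1043, 0.1256]
contact_force: [0.1, 0.0, 0.0]
side 0.79 (224, 177, 55, 69)
wrist 0.6 ((280.5216064453125, 371.00189208984375), (11.435108184814453, 30.493621826171875), 4.969740867614746) [(array([274., 386.], dtype=float32), array([0.5934, 0.0814])), (array([276., 355.], dtype=float32), array([0.5629, 0.087 ])), (array([288., 356.], dtype=float32), array([0.5648, 0.0964])), (array([285., 387.], dtype=float32), array([0.5954, 0.0911]))]
wrist 0.42 ((408.7501220703125, 383.2500305175781), (9.899494171142578, 6.363960266113281), 45.0) [(array([403., 382.], dtype=float32), array([0.6011, 0.1924])), (array([408., 378.], dtype=float32), array([0.5968, 0.1962])), (array([415., 385.], dtype=float32), array([0.6047, 0.2022])), (array([410., 389.], dtype=float32), array([0.6091, 0.1983]))]
t 10.75 pos [0.4346 0.1035 0.1248] d [-0.0347 -0.026   0.156 ] r [-0.0001 -0.0002 -0.0014] F [-0.6 -0.2 -0.6]
```

View pics/v14.png

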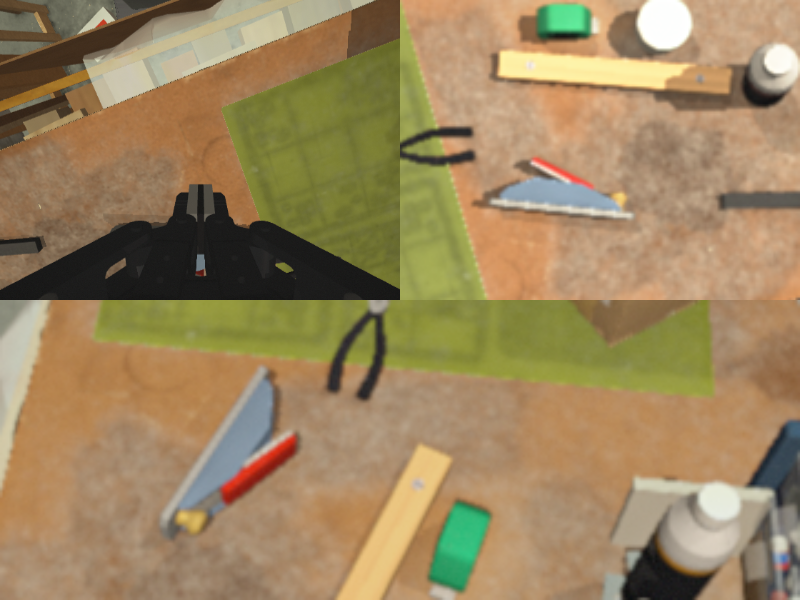

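The plane now lies on its side. In the top view the sole edge runs (250,241)–(314,248), with the lever facing the batten. The batten face runs (255,185)–(358,192). I'm computing the push geometry from those.

Run:
```python
from h import *
np.set_printoptions(precision=4,suppress=True)
A,B=ray('top',(250.5,241.9),.042),ray('top',(314.4,248.2),.042)
C,D=ray('top',(255,185),.022),ray('top',(358.5,192.2),.022)
print('sole',A,B,np.linalg.norm(A-B),np.arctan2((A-B)[0],(A-B)[1]));print('bat',C,D,np.arctan2((C-D)[0],(C-D)[1]))
u=np.array([np.sin(.1),np.cos(.1)]);n=np.array([u[1],-u[0]])
m=(A+B)[:2]/2; print('sole mid',m,'gap sole-face along n',(C[:2]-A[:2])@n,(C[:2]-m)@n,'top pt',m+.057*n+.035*u, 'batten span along u rel plane mid',(C[:2]-m)@u,(D[:2]-m)@u)
```

```text
sole [0.5586 0.1342 0.042 ] [ 0.5393 -0.0195  0.042 ] 0.15489078431332778 0.12494851342992572
bat [0.6985 0.1211 0.022 ] [ 0.6742 -0.1352  0.022 ] 0.09444449338090088
sole mid [0.5489 0.0574] gap sole-face along n 0.14053973357497343 0.14247168055030618 top pt [0.6092 0.0865] batten span along u rel plane mid 0.07836136857986231 -0.1791595022406033
```

```bash
python3 -c "
from h import *
go(.495,.074,.03,.097)"
python3 -m inch '[{"dx":-0.07,"dy":-0.044,"dz":0.03,"rx":0,"ry":0,"rz":0},{"dx":-0.07,"dy":-0.044,"dz":0.06,"rx":0,"ry":0,"rz":0},{"dx":-0.07,"dy":-0.044,"dz":0.119,"rx":0,"ry":0,"rz":0},{"dx":-0.07,"dy":-0.044,"dz":0.119,"rx":0,"ry":0,"rz":0},{"dx":-0.07,"dy":-0.044,"dz":0.119,"rx":0,"ry":0,"rz":0}]' 1
python3 -c "
from h import *
go(.495,.074,-.022,.097)"
```

```text
t 10.75 pos [0.4346 0.1035 0.1248] d [-0.079  -0.029   0.1185] r [-0.0001 -0.0002 -0.0034] F [-0.6 -0.2 -0.6]
time: 11.25
tool_pos: [0.4854, 0.0628, 0.0285]
tool_rot: [-0.002, 0.051, 0.999, -0.0]
contact_force: [0.4, 0.5, 0.2]
gripper_width: 0.846
grasp_force: 0.0
t 11.25 pos [0.4854 0.0628 0.0285] d [-0.0107  0.0152  0.063 ] r [-0.0002 -0.0026 -0.0035] F [0.4 0.5 0.2]
```

```bash
python3 -m inch '[{"dx":0,"dy":0.013,"dz":0.03,"rx":0,"ry":0,"rz":-0.003},{"dx":0,"dy":0.013,"dz":0.045,"rx":0,"ry":0,"rz":-0.003},{"dx":0,"dy":0.013,"dz":0.055,"rx":0,"ry":0,"rz":-0.003},{"dx":0,"dy":0.013,"dz":0.061,"rx":0,"ry":0,"rz":-0.003},{"dx":0,"dy":0.013,"dz":0.061,"rx":0,"ry":0,"rz":-0.003}]' 1|sed -n '2p;4,5p'
python3 -m inch '[{"dx":-0.01,"dy":0,"dz":0,"rx":0,"ry":0,"rz":0},{"dx":-0.02,"dy":0,"dz":0,"rx":0,"ry":0,"rz":0},{"dx":-0.03,"dy":0,"dz":0,"rx":0,"ry":0,"rz":0}]' 1|sed -n '2p;4p'
python3 -m inch '[{"dx":-0.01,"dy":0,"dz":0,"rx":0,"ry":0,"rz":0},{"dx":-0.02,"dy":0,"dz":0,"rx":0,"ry":0,"rz":0},{"dx":-0.03,"dy":0,"dz":0,"rx":0,"ry":0,"rz":0}]' 1|sed -n '2p;4p'
```

```text
tool_pos: [0.4871, 0.0732, -0.0189]
contact_force: [-0.6, 0.1, -1.4]
gripper_width: 1.0
tool_pos: [0.5125, 0.0708, -0.0183]
contact_force: [0.1, 0.2, -0.2]
tool_pos: [0.5356, 0.0685, -0.0191]
contact_force: [0.2, -0.0, 0.4]
```

```bash
python3 -m inch '[{"dx":-0.008,"dy":0,"dz":0,"rx":0,"ry":0,"rz":0},{"dx":-0.016,"dy":0,"dz":0,"rx":0,"ry":0,"rz":0},{"dx":-0.024,"dy":0,"dz":0,"rx":0,"ry":0,"rz":0}]' 1|sed -n '2p;4p'
python3 -c "
from h import *
save('side','s15')
print([(o['confidence'],o['bbox']) for o in nets.boxes_of('side','plane')[:1]])"
```

```text
tool_pos: [0.5517, 0.067, -0.0195]
contact_force: [-9.5, -0.5, 6.7]
[(0.84, [258.9, 215.1, 53.4, 68.0])]
```

```bash
python3 -m inch '[{"dx":-0.008,"dy":0,"dz":0,"rx":0,"ry":0,"rz":0},{"dx":-0.016,"dy":0,"dz":0,"rx":0,"ry":0,"rz":0},{"dx":-0.024,"dy":0,"dz":0,"rx":0,"ry":0,"rz":0}]' 1|sed -n '2p;4p'
python3 - <<'E'
from h import *
a=save('side','s16')
for o in nets.outline_of('side','plane')[:1]:
    m=o['pixels'].astype(np.uint8);print(o['confidence'],cv2.boundingRect(m),m.sum())
im=a.astype(int)
for f in ['s14','s16']:
    im=cv2.imread(f'pics/{f}.png').astype(int);im=im[:,:,::-1]
    m=((im[:,:,0]>130)&(im[:,:,1]<90)&(im[:,:,2]<90)).astype(np.uint8);m[:160]=0;m[250:]=0;m[:,:200]=0;m[:,320:]=0
    print(f,m.sum(),cv2.minAreaRect(np.argwhere(m)[:,::-1].astype(np.int32)))
E
```

```text
tool_pos: [0.5712, 0.0652, -0.0199]
contact_force: [-7.2, 0.4, 3.3]
0.74 (239, 183, 54, 71) 1549
s14 254 ((263.6076965332031, 217.13845825195312), (8.332051277160645, 38.85366439819336), 52.12501525878906)
s16 249 ((278.4689636230469, 223.3723907470703), (7.398975372314453, 39.46120071411133), 49.76364517211914)
```

```bash
python3 -m inch '[{"dx":-0.008,"dy":0,"dz":0,"rx":0,"ry":0,"rz":0},{"dx":-0.016,"dy":0,"dz":0,"rx":0,"ry":0,"rz":0},{"dx":-0.024,"dy":0,"dz":0,"rx":0,"ry":0,"rz":0},{"dx":-0.032,"dy":0,"dz":0,"rx":0,"ry":0,"rz":0},{"dx":-0.04,"dy":0,"dz":0,"rx":0,"ry":0,"rz":0}]' 1|sed -n '2p;4p'
python3 -m inch '[{"dx":-0.004,"dy":0,"dz":0,"rx":0,"ry":0,"rz":0},{"dx":-0.008,"dy":0,"dz":0,"rx":0,"ry":0,"rz":0}]' 1|sed -n '2p;4p'
python3 -m inch '[{"dx":-0.004,"dy":0,"dz":0,"rx":0,"ry":0,"rz":0}]' 1|sed -n '2p;4p'
```

```text
tool_pos: [0.6033, 0.062, -0.02]
contact_force: [-4.5, 0.1, 2.1]
tool_pos: [0.6102, 0.0613, -0.0199]
contact_force: [-6.0, 0.6, 1.1]
tool_pos: [0.6138, 0.061, -0.0196]
contact_force: [-5.8, 1.5, 0.2]
```

```bash
python3 -m inch '[{"dx":-0.003,"dy":0,"dz":0,"rx":0,"ry":0,"rz":0}]' 1|sed -n '2p;4p'
python3 -m inch '[{"dx":-0.003,"dy":0,"dz":0,"rx":0,"ry":0,"rz":0}]' 1|sed -n '2p;4p'
python3 -m inch '[{"dx":-0.003,"dy":0,"dz":0,"rx":0,"ry":0,"rz":0}]' 1|sed -n '2p;4p'
```

```text
tool_pos: [0.6167, 0.0607, -0.0193]
contact_force: [-4.8, -0.8, 0.5]
tool_pos: [0.6192, 0.0604, -0.0191]
contact_force: [-5.2, 1.0, 0.2]
tool_pos: [0.6217, 0.0602, -0.0191]
contact_force: [-5.3, -0.3, 1.6]
```

```bash
python3 -m inch '[{"dx":-0.0025,"dy":0,"dz":0,"rx":0,"ry":0,"rz":0}]' 1|sed -n '2p;4p'
python3 -m inch '[{"dx":-0.0025,"dy":0,"dz":0,"rx":0,"ry":0,"rz":0}]' 1|sed -n '2p;4p'
```

```text
tool_pos: [0.6238, 0.06, -0.0191]
contact_force: [-4.7, 0.6, 0.1]
tool_pos: [0.6258, 0.0598, -0.0191]
contact_force: [-4.3, 0.3, 0.1]
```

```bash
python3 -m inch '[{"dx":-0.0025,"dy":0,"dz":0,"rx":0,"ry":0,"rz":0}]' 1|sed -n '2p;4p'
```

```text
tool_pos: [0.6268, 0.0596, -0.0192]
contact_force: [-11.5, 0.4, 5.5]
```

Contact with the batten: the force jumped to 11.5 N. I'll press slightly, back off straight and check.

```bash
python3 -m inch '[{"dx":-0.0015,"dy":0,"dz":0,"rx":0,"ry":0,"rz":0},{"dx":-0.0015,"dy":0,"dz":0,"rx":0,"ry":0,"rz":0}]' 1|sed -n '2p;4p'
python3 -m inch '[{"dx":0.01,"dy":0,"dz":0,"rx":0,"ry":0,"rz":0},{"dx":0.03,"dy":0,"dz":0,"rx":0,"ry":0,"rz":0},{"dx":0.08,"dy":0,"dz":0,"rx":0,"ry":0,"rz":0},{"dx":0.12,"dy":0,"dz":-0.06,"rx":0,"ry":0,"rz":0},{"dx":0.16,"dy":0,"dz":-0.12,"rx":0,"ry":0,"rz":0}]' 1|sed -n '2p;4p'
python3 -m inch '[{"dx":0.06,"dy":0,"dz":-0.1,"rx":0,"ry":0,"rz":0},{"dx":0.1,"dy":0,"dz":-0.13,"rx":0,"ry":0,"rz":0},{"dx":0.1,"dy":0,"dz":-0.13,"rx":0,"ry":0,"rz":0}]' 1|sed -n '2p;4p'
python3 - <<'E'
from h import *
np.set_printoptions(precision=4,suppress=True)
save('top','t20')
for n in ['plane','batten','tape_measure','jar','bottle']:
  for o in nets.outline_of('top',n)[:1]:
    m=o['pixels'].astype(np.uint8);r=cv2.minAreaRect(max(cv2.findContours(m,0,1)[0],key=cv2.contourArea));print(n,round(o['confidence'],2),np.round(o['bbox']),np.round(r[2],1),[p.round(1) for p in cv2.boxPoints(r)])
    if n=='plane':
        ys,xs=np.where(m>0); P=[]
        for x in range(xs.min()+4,xs.max()-3): P.append(ray('top',(x,ys[xs==x].max()+.5),.042)[:2])
        P=np.array(P);k=np.polyfit(P[:,1],P[:,0],1);print('sole line yaw',np.arctan(k[0]),'x at y=.05',np.polyval(k,.05),P[0],P[-1])
C,D=ray('top',(255,185),.022),ray('top',(358.5,192.2),.022)
k=(C-D)[0]/(C-D)[1];print('face x at .05',C[0]+k*(.05-C[1]))
im=cv2.imread('pics/t20.png').astype(int);m=(im[:,:,2]>140)&(im[:,:,1]<80)&(im[:,:,0]<90);m[:150]=0;m[250:]=0;m[:,:230]=0;m[:,340:]=0
q=np.argwhere(m)[:,::-1];print('red',len(q),q[q[:,1].argmin()],q.min(0),q.max(0),ray('top',q[q[:,1].argmin()],.03))
save('side','s20')
for o in nets.boxes_of('side','plane')[:1]:print(o)
E
```

```text
tool_pos: [0.6266, 0.0597, -0.0193]
contact_force: [-12.2, 0.6, 5.3]
tool_pos: [0.5089, 0.071, 0.0641]
contact_force: [0.4, 0.2, 0.9]
tool_pos: [0.4316, 0.0789, 0.1727]
contact_force: [1.6, -0.3, 0.1]
plane 0.81 [286. 196.  67.  27.] 5.4 [array([252.6, 207.9], dtype=float32), array([254.9, 184.2], dtype=float32), array([318. , 190.1], dtype=float32), array([315.7, 213.8], dtype=float32)]
sole line yaw 0.09979381620561642 x at y=.05 0.6328001231466951 [0.6388 0.1167] [ 0.6281 -0.0163]
tape_measure 0.84 [285. 161.  31.  20.] 90.0 [array([271., 152.], dtype=float32), array([298., 152.], dtype=float32), array([298., 167.], dtype=float32), array([271., 167.], dtype=float32)]
jar 0.81 [329. 161.  27.  32.] 90.0 [array([316., 149.], dtype=float32), array([340., 149.], dtype=float32), array([340., 174.], dtype=float32), array([316., 174.], dtype=float32)]
bottle 0.75 [375. 185.  30.  27.] 45.0 [array([357., 186.], dtype=float32), array([377.5, 165.5], dtype=float32), array([393.5, 181.5], dtype=float32), array([373., 202.], dtype=float32)]
face x at .05 0.6917872784229556
red 10 [275 187] [275 187] [289 194] [0.6914 0.0718 0.03  ]
{'bbox': [293.2, 229.9, 51.9, 75.0], 'confidence': 0.68}
```

The sole is parallel to the batten (yaw 0.10 for both), and the sole-to-face distance is about 58 mm, so the top is against the face. The tape, jar and bottle have not moved. Handing in.

```bash
python3 -c "
from h import *
print(state()['time'],ticket.job_done())"
```

```text
the job is handed in; nothing more can be done
15.95 None
```

The plane now lies on its side with its top against the batten and its length along it. I pushed it there without lifting it and handed the job in at 16 s. The contact force and top camera confirm the placing. The tape measure, jar and bottle haven't moved; I didn't re-measure the cutters or sanding stick at the end, but the arm never went near them.

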